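# Lay a tasting place

## Robot

A 6-joint arm with a two-finger parallel gripper is mounted at the origin on the work surface. World frame = base frame: x ahead of the robot, y to its left, z up, the work surface at z = 0. Lengths are in mm, angles in degrees, forces in N, time in s.
With the tool pointing down it reaches from about 300 to 850 mm from the base axis. Payload 4.2 kg.
Tool frame: the origin (TCP) lies at the very end of the fingers, on their centre line; the grasp point (between the pads) lies 19 mm behind it (env.grasp_offset is the distance from the TCP to the grasp point, in mm); z points along the fingers, y is the line along which they close (so a half turn about z gives the same grasp; the last joint's range is limited). The gripper opens to 91 mm and grips with 3 to 60 N. Pads are 32 mm wide; open, the fingers measure 118 mm over their backs; the gripper's body (76 mm by 178 mm) begins 60 mm behind the grasp point.
Start: joints at [-74.141, 18.312, 89.639, -0, 72.044, -1.146], TCP at [168.168, -549.875, 213.976] pointing down, gripper open.
Joint ranges: [-177.97, 177.97], [-48.28, 115.42], [12.27, 149.76], [-77.06, 257.06], [2.81, 150.46], [-146.56, 146.56]. Speed limits (degrees/s): [147.25, 147.25, 180, 180, 180, 180].

## Interface

Orientations are given as [roll, pitch, yaw] about the fixed x, y, z axes, in that order (R = Rz(yaw) Ry(pitch) Rx(roll)).
In Python, from workcell import env gives the robot as it stands. The module is installed in compiled form; this text tells all that it offers.
- The arm moves only by the tool send_rows, never from a script. Its argument "motion" is a list of rows, each an object of numbers: "tx", "ty", "tz": the shift along the tool's x, y, z in units of 500 mm (1.0 is 500 mm); "rx", "ry", "rz": the turn, a rotation vector about the tool's x, y, z in units of 30 degrees (1.0 is 30 degrees); "gripper": the closure, from -1 (fully open) to 1 (shut). In form: [{"tx": .., "ty": .., "tz": .., "rx": .., "ry": .., "rz": .., "gripper": ..}, ...]. A call has 1 to 12 rows; each row shifts and turns the commanded pose from where the row before left it, along the tool's axes as they then stand; what a row does not reach is not made up. A row lasts 1/8 s, in which the tool goes at most 62.5 mm and 10.7 degrees, less where a joint would pass 70% of its speed; a pose out of reach is approached as far as the arm can. A call with a number of a shift or a turn outside -1 to 1 is refused whole. A call with a gripper value outside its range is refused whole. The fingers move at their own pace and stop on an object; "grip_force" is the grip in N (left out, the last holds). Time passes only in rows, so rows that do not move let the fingers close. It gives the time, the measured TCP pose, the force, the opening and the grip force at its end, in the units of the state.
- env.state(): the state, without advancing time (a new reading comes with each control period).
- env.grab_frame(name): name is "side" or "top" or "wrist"; returns a dict with "frame" (420x560x3 uint8, red, green, blue), "vertical_fov" (degrees; the focal length in pixels is half the picture's height over the tangent of half this angle, whatever the lens; pixels are square), "cx", "cy" (the principal point, pixels), "rvec" (rotation vector, rad) and "tvec" (3), from world to camera coordinates, as OpenCV has them; the wrist camera has in their place "T_tool_cam" (4x4, takes a point from camera to tool coordinates, whose origin is the TCP and whose axes are the flange's). Camera axes: x right, y down, z forward; pixel columns grow to the right and rows downward; lengths in mm; the calibration is good to about 2 mm. A picture is of the moment at which its call begins: read the wrist's pose just before it. There is no depth.
- env.job_done(): hands the job in; it is judged then, once.
The state is a dict: "time_s": time; "qpos": joint angles; "qvel": joint speeds; "effort": joint torques, N m; "ee_pos": TCP position; "ee_rot": TCP orientation; "force": force on the tool from outside, world axes, zero at the start; "torque": the same for the moment, N m; "gripper_width": finger opening in mm; "gripper_force": force on a finger pad.
Only numpy, scipy, OpenCV 4.12 (cv2) and the standard library are available. Lean on these libraries where they do the work, as an engineer would, in place of code of your own. Each camera call takes 0.05 s, during which the arm holds its last target. There are 200 camera calls.

## Task

Lay out the tasting place on the grey mat: stand the white cup upright in the middle of the round coaster with the wooden cover centred on top of it, and the steel tin upright in the middle of the square coaster. Stand the timer upright on the mat midway between the two coasters, its broad faces parallel to the long edges of the mat. Leave the pencil pot and the metal jug where they are, and do not tip the cup over.

Things in the scene. Friction and masses are not known exactly. Their poses are not given: they have to be found in the camera images.
- cup_center (a point): the open white porcelain cup without a handle, loose, nearly straight round wall 66 mm across at the foot and 68 mm at the rim, 70 mm high, wall 4 mm; this point is on its axis half-way up (35 mm above its underside), z up
- cover_knob (a point): the wooden cup cover, loose: a flat disc 80 mm across and 8 mm thick with a round knob 24 mm across and 28 mm high standing on its middle, 36 mm high in all; this point is the middle of the knob, 22 mm above the disc's flat underside, z up. It starts on the table, knob up; it just lies on the cup's rim (no plug)
- tin_center (a point): the closed steel sample tin, loose, an upright cylinder 60 mm across and 85 mm high; this point is its centre, 42.5 mm above its underside, z up
- timer_center (a point): the grey digital timer, loose, an upright block with a screen and three white keys on one broad face: 26 mm thick along its x, 66 mm wide along its y, 62 mm high along z; this point is its centre, 31 mm above its underside. The screen is on its +x face (which face of the timer ends up on which side of the mat does not matter)
- mat: the thin grey felt mat fixed flat on the table, 120 mm along its x, 360 mm along its y (long edges along y), 3 mm thick; the origin is the middle of its underside, z up. The two coasters lie on it 115 mm from the middle, on either side along y; the middle is the timer's place
- round_coaster: round cork coaster fixed on the mat near one end, 92 mm across, 5 mm thick; origin at the middle of its underside, on the mat (its top is 8 mm above the table), z up
- square_coaster: square cork coaster fixed on the mat near the other end, 92 by 92 mm, 5 mm thick; origin at the middle of its underside, on the mat (its top is 8 mm above the table), z up
- pencil_pot_center (a point): bystander, not to be moved: black round pencil pot, loose, 68 mm across and 85 mm high with pencils rising to 121 mm; this point is on its axis 42.5 mm above the table
- jug_center (a point): bystander, not to be moved: metal jug, loose, 84 mm across, 90 mm high, with a side handle reaching 66 mm from its axis; this point is on its axis 45 mm above the table
Not all that is in view belongs to the job. Leave any orange or yellow look-alike of the part that bears cup_center alone. Of the things that look like the part that bears cover_knob, the middle-sized one is meant.

How it is judged:
By the outcome, as a careful person would: the job done as asked, in the order asked, and still so for the second after the job is handed in, with the robot touching nothing.
It also fails if it takes over 112 s, if anything falls off the work surface, if the arm or the gripper's body presses on something with over 40 N, if the wrist force passes 120 N, or if a joint passes its speed limit or range.

## Working session

There is one attempt and no reset: what is moved stays moved. The work goes in short steps, Python scripts to look and compute and a tool call to move; the robot and the scene stay as the last step left them, time stands still between calls to the robot, and variables do not carry over. Pictures are saved under pics/ and viewed, at most 16 in all, crops included, and the job is handed in when it is done.

Besides the shell and the picture viewer there is one more tool, called after "Emit:" as name([rows], argument=value, ...), one row to a line, values as JSON. send_rows: Moves the arm, as the interface text tells. Shifts and turns lie within -1 to 1; 1 stands for 500 mm of shift or 30 degrees of turn. Its arguments: {"type":"object","properties":{"motion":{"type":"array"},"grip_force":{"type":"number"}},"required":["motion"]}

```bash
mkdir -p pics; cat > h.py <<'E'
import numpy as np,cv2
from workcell import env
def grab(n):
    s=env.state(); g=env.grab_frame(n); f=g["frame"]; h=f.shape[0]
    F=h/2/np.tan(np.radians(g["vertical_fov"])/2)
    K=np.array([[F,0,g["cx"]],[0,F,g["cy"]],[0,0,1.]])
    if "rvec" in g:
        R=cv2.Rodrigues(np.array(g["rvec"],float))[0]; t=np.array(g["tvec"],float).ravel()
    else:
        from scipy.spatial.transform import Rotation as Ro
        T=np.eye(4);T[:3,:3]=Ro.from_euler('xyz',s["ee_rot"],degrees=True).as_matrix();T[:3,3]=s["ee_pos"]
        M=np.linalg.inv(T@np.array(g["T_tool_cam"])); R=M[:3,:3];t=M[:3,3]
    return f,K,R,t
def save(n,f): cv2.imwrite("pics/"+n+".png",cv2.cvtColor(f,cv2.COLOR_RGB2BGR))
def ray(K,R,t,u,v,z):
    d=R.T@np.linalg.solve(K,[u,v,1.]); c=-R.T@t
    return c+d*(z-c[2])/d[2]
def proj(K,R,t,p):
    q=K@(R@np.array(p,float)+t); return q[:2]/q[2]
E
python3 - <<'E'
from h import *
print(env.state()); 
for n in("top","side"):
    f,K,R,t=grab(n); save(n+"0",f); print(n,K[0,0],-R.T@t)
    np.savez("pics/"+n+"0.npz",f=f,K=K,R=R,t=t)
E
```

```text
{'time_s': 0.0, 'qpos': array([-7.41376077e+01,  1.83493286e+01,  8.97061719e+01, -9.29508489e-04,
        7.20446078e+01, -1.14414307e+00]), 'qvel': array([-0.04495433,  0.02585355,  0.05278016, -0.01539053,  0.03181829,
       -0.04807171]), 'effort': array([ 1.43319270e-03, -4.12457013e+01, -2.31971669e+01,  7.28668389e-02,
        4.55861783e-02, -1.53628116e-04]), 'ee_pos': array([ 168.04928373, -549.35959952,  213.14506047]), 'ee_rot': array([-1.79899894e+02, -1.11537448e-03,  1.70068217e+01]), 'force': array([ 0.01096257,  0.26992592, -0.29004931]), 'torque': array([0.03674843, 0.00178033, 0.00199975]), 'gripper_force': 0.0, 'gripper_width': 91.31172297978404}
top 390.76835480975006 [368.05187995  -2.82753958 972.08380468]
side 535.8287757753513 [ 348.18619547 1250.58850722  951.16204411]
```

View pics/top0.png

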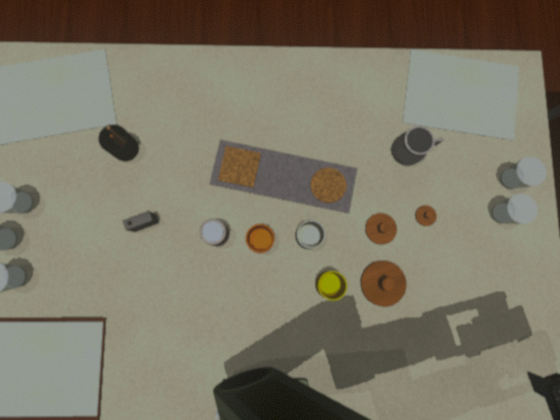

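View pics/side0.png

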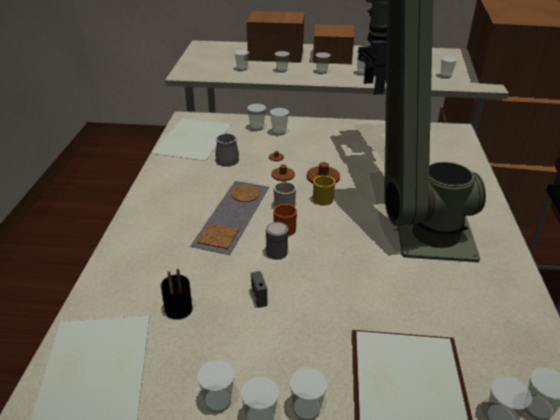

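Top view candidates. Cups: white (309,235), orange (260,238) and yellow (331,285); the white one is meant. Covers: small (426,215), middle (381,229) and large (384,283); the middle one is meant, to be checked against 80 mm. Other positions: tin (214,232), timer (141,221), square coaster (240,167), round coaster (329,185), pot (119,143), jug (412,145).

```bash
cat > m.py <<'E'
from h import *
d=np.load("pics/top0.npz");f,K,R,t=[d[k] for k in("f","K","R","t")]
hsv=cv2.cvtColor(f,cv2.COLOR_RGB2HSV)
def big(m,roi):
    x0,y0,x1,y1=roi; z=np.zeros(m.shape,np.uint8); z[y0:y1,x0:x1]=(m[y0:y1,x0:x1]>0)*255
    return max(cv2.findContours(z,cv2.RETR_EXTERNAL,cv2.CHAIN_APPROX_NONE)[0],key=cv2.contourArea)
def world(c,z): return np.array([ray(K,R,t,*p,z)[:2] for p in c.reshape(-1,2)],np.float32)
sat=(hsv[...,1]>110)
for n,roi,z in[("coverM",(360,208,402,250),8),("coverS",(412,202,440,230),8),("coverL",(355,255,410,310),8),("sq",(215,140,265,192),8),("round",(308,165,350,205),8)]:
    w=world(big(sat,roi),z); r=cv2.minAreaRect(w); print(n,np.round(r[0],1),np.round(r[1],1),round(r[2],1))
g=np.where((hsv[...,1]<90)&(hsv[...,2]<125)|sat,1,0)
w=world(big(g,(200,132,365,218)),3); r=cv2.minAreaRect(w); print("mat",r)
def show(n,roi,s): 
    x0,y0,x1,y1=roi; return cv2.resize(f[y0:y1,x0:x1],None,fx=s,fy=s,interpolation=cv2.INTER_CUBIC)
a=show("",(195,200,445,300),3.2);save("crop1",a)
a=show("",(100,120,230,250),4);save("crop2",a)
print(proj(K,R,t,[0,0,0]))
E
python3 m.py
```

```text
coverM [ 456.6 -286.9] [72.5 75.6] 0.2
coverS [ 489.7 -401. ] [48.8 48. ] 43.8
coverL [ 323.2 -287.4] [108.9 105.9] 89.9
sq [613.1  68.2] [89.6 89.4] 78.3
round [ 566.2 -156.4] [86.3 87.6] 89.4
mat ((589.8659057617188, -44.0972900390625), (360.19140625, 122.53092193603516), 78.28927612304688)
[264.66360687 423.611399  ]
```

View pics/crop1.png

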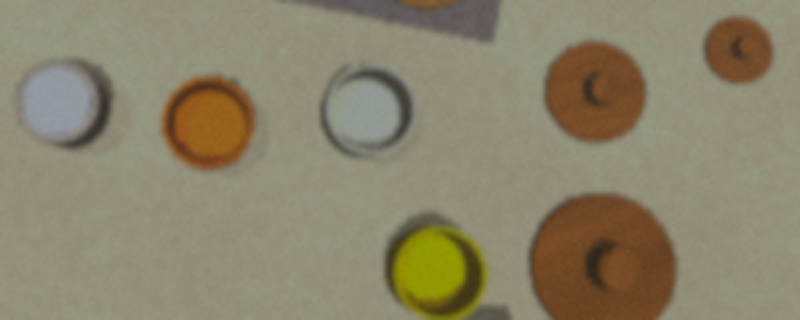

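Crop 1 shows the white cup (rim centre about (309.7,234.4) in the full picture), with the orange and yellow cups clearly different. The middle cover, about 76–80 mm, has its knob near (382,228), and the tin top is at (213.7,231.6). The mat measures 360×122 mm and the coasters are 229 mm apart, so the calibration holds. Next I cross-check against the side view.

```bash
cat >> m.py <<'E'
print("----")
S=np.load("pics/side0.npz");Ks,Rs,ts=[S[k] for k in("K","R","t")]
for n,u,v,z in[("cup",309.7,234.4,70),("tin",213.7,231.6,85),("cover",381,229,8),("timer",141,220,62),("orange",260,238,70)]:
    p=ray(K,R,t,u,v,z); print(n,np.round(p,1),"side px",np.round(proj(Ks,Rs,ts,p)))
dark=(hsv[...,2]<100)
w=world(big(dark,(110,200,170,240)),62); print("timer",cv2.minAreaRect(w))
print(np.round(env.grab_frame("wrist")["T_tool_cam"],3))
E
python3 m.py | sed -n '/----/,$p'
```

```text
----
cup [ 436.3 -101.9   70. ] side px [286. 188.]
tin [440.7 117.7  85. ] side px [278. 228.]
cover [ 455.1 -287.     8. ] side px [284. 173.]
timer [468.9 289.5  62. ] side px [260. 277.]
orange [427.6  13.1  70. ] side px [286. 210.]
timer ((466.1229248046875, 287.5413513183594), (34.90721893310547, 78.95616149902344), 21.514080047607422)
[[   0.      -0.96    -0.279   79.474]
 [   1.       0.      -0.      -0.574]
 [   0.      -0.279    0.96  -171.193]
 [   0.       0.       0.       1.   ]]
```

Emit:
send_rows([
  {"tz":-0.04,"rz":0.283},
  {"tz":-0.04,"rz":0.284},
])

```text
invalid input at $.motion[0]: expected keys tx, ty, tz, rx, ry, rz, gripper
```

Emit:
send_rows([
  {"tx":0,"ty":0,"tz":-0.02,"rx":0,"ry":0,"rz":0.283,"gripper":-1},
  {"tx":0,"ty":0,"tz":-0.02,"rx":0,"ry":0,"rz":0.284,"gripper":-1},
  {"tx":0.0536,"ty":-0.0894,"tz":0,"rx":0,"ry":0,"rz":0,"gripper":-1},
  {"tx":0.0536,"ty":-0.0894,"tz":0,"rx":0,"ry":0,"rz":0,"gripper":-1},
  {"tx":0.0536,"ty":-0.0894,"tz":0,"rx":0,"ry":0,"rz":0,"gripper":-1},
  {"tx":0.0536,"ty":-0.0894,"tz":0,"rx":0,"ry":0,"rz":0,"gripper":-1},
  {"tx":0.0536,"ty":-0.0894,"tz":0,"rx":0,"ry":0,"rz":0,"gripper":-1},
  {"tx":0.0536,"ty":-0.0894,"tz":0,"rx":0,"ry":0,"rz":0,"gripper":-1},
  {"tx":0.0536,"ty":-0.0894,"tz":0,"rx":0,"ry":0,"rz":0,"gripper":-1},
  {"tx":0.0536,"ty":-0.0894,"tz":0,"rx":0,"ry":0,"rz":0,"gripper":-1},
  {"tx":0.0536,"ty":-0.0894,"tz":0,"rx":0,"ry":0,"rz":0,"gripper":-1},
  {"tx":0.0536,"ty":-0.0894,"tz":0,"rx":0,"ry":0,"rz":0,"gripper":-1},
])

```text
time_s: 1.65
ee_pos: [436.7, -101.3, 233.9]
ee_rot: [180.0, -0.0, -0.0]
force: [0.4, -0.4, 1.0]
gripper_width: 91.2
gripper_force: 0.0
```

Emit:
send_rows([
  {"tx":0,"ty":0,"tz":0,"rx":0,"ry":0,"rz":0,"gripper":-1},
  {"tx":0,"ty":0,"tz":0,"rx":0,"ry":0,"rz":0,"gripper":-1},
])

```text
time_s: 1.9
ee_pos: [435.8, -103.1, 233.7]
ee_rot: [180.0, 0.1, 0.0]
force: [-0.5, -0.0, -0.4]
gripper_width: 91.1
gripper_force: 0.0
```

```bash
python3 - <<'E'
from h import *
f,K,R,t=grab("wrist"); save("w1",f); np.savez("pics/w1.npz",f=f,K=K,R=R,t=t)
print(proj(K,R,t,[436.3,-101.9,70]),K[0,0])
E
```

```text
[282.33235734 190.39652516] 346.64909531759776
```

View pics/w1.png

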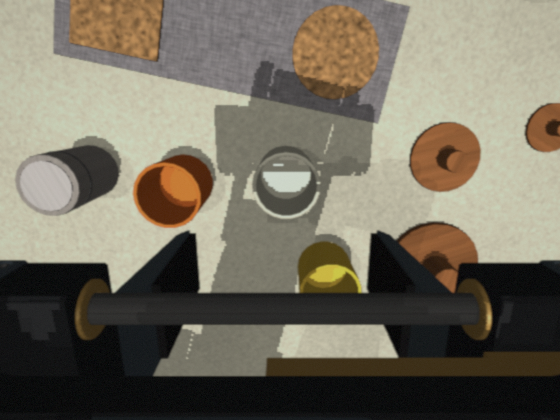

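The wrist view shows the white cup rim near (287,184), with orange at (170,190), yellow at (328,280), the round coaster at (336,50) and the middle cover at (446,157). I'll enlarge the cup to fix the rim ellipse.

```bash
python3 - <<'E'
from h import *
d=np.load("pics/w1.npz");f,K,R,t=[d[k] for k in("f","K","R","t")]
hsv=cv2.cvtColor(f,cv2.COLOR_RGB2HSV)
sat=((hsv[...,1]>120)*255).astype(np.uint8)
for n,(x0,y0,x1,y1),z in[("round",(285,0,385,104),8),("coverM",(405,115,490,200),8)]:
    m=np.zeros_like(sat);m[y0:y1,x0:x1]=sat[y0:y1,x0:x1]
    m=cv2.morphologyEx(m,cv2.MORPH_CLOSE,np.ones((5,5)))
    c=max(cv2.findContours(m,0,1)[0],key=cv2.contourArea)
    w=np.array([ray(K,R,t,*p,z)[:2] for p in c.reshape(-1,2)],np.float32); print(n,cv2.minEnclosingCircle(w),cv2.minAreaRect(w))
p=ray(K,R,t,287,184,70);print("cup",p)
for n,c in(("a",[436.3,-101.9]),("b",p[:2])):
    pts=np.array([proj(K,R,t,[c[0]+34*np.cos(a),c[1]+34*np.sin(a),70]) for a in np.linspace(0,6.28,60)])
    g=(cv2.resize(f[130:240,230:345],None,fx=5,fy=5,interpolation=cv2.INTER_CUBIC))
    g=np.clip(g.astype(float)*1.6,0,255).astype(np.uint8)
    if n=="b": save("crop3",g)
    print(n,pts.min(0),pts.max(0))
E
```

```text
round ((570.0233154296875, -157.3850555419922), 44.92367172241211) ((570.1055297851562, -157.23455810546875), (88.65901947021484, 89.10881042480469), 37.66021728515625)
coverM ((460.2303161621094, -287.1805114746094), 39.4231071472168) ((460.52655029296875, -287.5563049316406), (76.45018005371094, 78.07941436767578), 0.044005364179611206)
cup [ 442.77259935 -106.49862147   70.        ]
a [248.05548897 156.00341137] [316.61375107 222.89592697]
b [252.5386867 149.2365786] [321.4730897  216.83970161]
```

View pics/crop3.png

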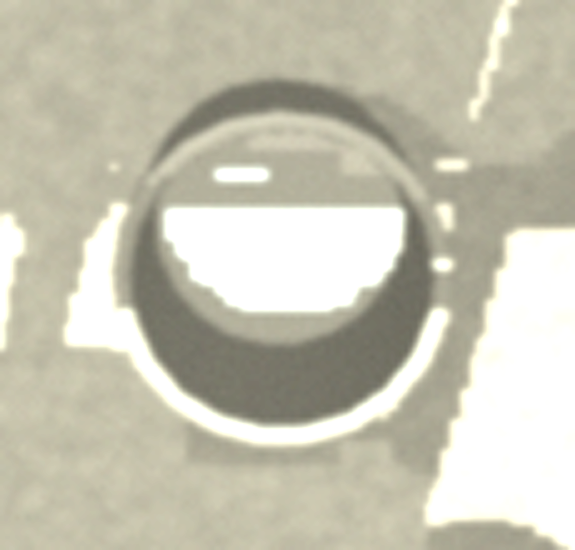

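Emit:
send_rows([
  {"tx":0.01,"ty":0.0064,"tz":0.06,"rx":0,"ry":0,"rz":0,"gripper":-1},
  {"tx":0,"ty":0,"tz":0.08,"rx":0,"ry":0,"rz":0,"gripper":-1},
  {"tx":0,"ty":0,"tz":0.08,"rx":0,"ry":0,"rz":0,"gripper":-1},
  {"tx":0,"ty":0,"tz":0.08,"rx":0,"ry":0,"rz":0,"gripper":-1},
  {"tx":0,"ty":0,"tz":0.06,"rx":0,"ry":0,"rz":0,"gripper":-1},
  {"tx":0,"ty":0,"tz":0.04,"rx":0,"ry":0,"rz":0,"gripper":-1},
  {"tx":0,"ty":0,"tz":0.024,"rx":0,"ry":0,"rz":0,"gripper":-1},
  {"tx":0,"ty":0,"tz":0,"rx":0,"ry":0,"rz":0,"gripper":-1},
  {"tx":0,"ty":0,"tz":0,"rx":0,"ry":0,"rz":0,"gripper":-1},
])

```text
time_s: 3.08
ee_pos: [441.8, -106.6, 22.7]
ee_rot: [180.0, -0.1, -0.0]
force: [0.1, -0.2, -0.1]
gripper_width: 91.3
gripper_force: 0.0
```

Emit:
send_rows([
  {"tx":0,"ty":0,"tz":0,"rx":0,"ry":0,"rz":0,"gripper":-0.3},
  {"tx":0,"ty":0,"tz":0,"rx":0,"ry":0,"rz":0,"gripper":0},
  {"tx":0,"ty":0,"tz":0,"rx":0,"ry":0,"rz":0,"gripper":1},
  {"tx":0,"ty":0,"tz":0,"rx":0,"ry":0,"rz":0,"gripper":1},
  {"tx":0,"ty":0,"tz":0,"rx":0,"ry":0,"rz":0,"gripper":1},
  {"tx":0,"ty":0,"tz":0,"rx":0,"ry":0,"rz":0,"gripper":1},
  {"tx":0,"ty":0,"tz":0,"rx":0,"ry":0,"rz":0,"gripper":1},
], grip_force=20)

```text
time_s: 3.95
ee_pos: [441.4, -106.2, 22.2]
ee_rot: [180.0, -0.0, -0.0]
force: [-0.8, -0.2, 5.7]
gripper_width: 66.3
gripper_force: 20.0
```

Emit:
send_rows([
  {"tx":0,"ty":0,"tz":-0.02,"rx":0,"ry":0,"rz":0,"gripper":1},
  {"tx":0,"ty":0,"tz":-0.06,"rx":0,"ry":0,"rz":0,"gripper":1},
  {"tx":0,"ty":0,"tz":-0.08,"rx":0,"ry":0,"rz":0,"gripper":1},
  {"tx":0.0646,"ty":0.0255,"tz":0,"rx":0,"ry":0,"rz":0,"gripper":1},
  {"tx":0.0646,"ty":0.0255,"tz":0,"rx":0,"ry":0,"rz":0,"gripper":1},
  {"tx":0.0646,"ty":0.0255,"tz":0,"rx":0,"ry":0,"rz":0,"gripper":1},
  {"tx":0.0646,"ty":0.0255,"tz":0,"rx":0,"ry":0,"rz":0,"gripper":1},
  {"tx":0,"ty":0,"tz":0,"rx":0,"ry":0,"rz":0,"gripper":1},
  {"tx":0,"ty":0,"tz":0,"rx":0,"ry":0,"rz":0,"gripper":1},
  {"tx":0,"ty":0,"tz":0,"rx":0,"ry":0,"rz":0,"gripper":1},
])

```text
time_s: 5.2
ee_pos: [569.2, -156.6, 101.8]
ee_rot: [-180.0, 0.1, 0.0]
force: [-0.2, -0.6, -2.6]
gripper_width: 65.9
gripper_force: 20.0
```

```bash
python3 - <<'E'
from h import *
f,K,R,t=grab("wrist"); save("w2",f); np.savez("pics/w2.npz",f=f,K=K,R=R,t=t)
for c,z,r in(((570.4,-157.1),8,46),((570.4,-157.1),150,34)):
    pts=np.array([proj(K,R,t,[c[0]+r*np.cos(a),c[1]+r*np.sin(a),z]) for a in np.linspace(0,6.28,60)]);print(pts.min(0),pts.max(0))
E
```

```text
[226.72563162 151.62571664] [342.24829986 262.52134806]
[201.39272709 230.05834778] [370.26593535 378.6620252 ]
```

View pics/w2.png

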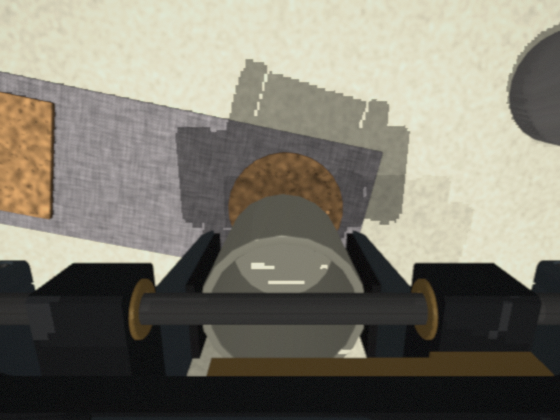

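The held cup is upright over the coaster: coaster arc top at (286,152), sides x 229/343; cup foot top at (280,195), rim x 203–364 and rim top y≈235. I'll compute the residual offset.

```bash
python3 - <<'E'
from h import *
d=np.load("pics/w2.npz");f,K,R,_=[d[k] for k in("f","K","R","t")]
from scipy.spatial.transform import Rotation as Ro
from scipy.optimize import least_squares
T=np.eye(4);T[:3,:3]=np.diag([1,-1,-1]);T[:3,3]=[570.37,-157.1,101.98]
M=np.linalg.inv(T@np.array(env.grab_frame("wrist")["T_tool_cam"]));R=M[:3,:3];t=M[:3,3]
hsv=cv2.cvtColor(f,cv2.COLOR_RGB2HSV)
m=hsv[...,1]>95; m[:,:215]=0;m[:,360:]=0;m[215:]=0
P=[]
for u in range(245,330,3):
    v=np.where(m[130:215,u])[0]
    if len(v):P.append((u,130+v[0]-.5))
for v in range(170,200,3):
    u=np.where(m[v])[0]
    if len(u):P+= [(u[0]-.5,v),(u[-1]+.5,v)]
w=np.array([ray(K,R,t,*p,8)[:2] for p in P])
r=least_squares(lambda q:np.hypot(w[:,0]-q[0],w[:,1]-q[1])-46,[570,-157],loss='soft_l1');print("coaster",r.x,np.abs(r.fun).mean())
def E(c,r,z):
    p=np.array([proj(K,R,t,[c[0]+r*np.cos(a),c[1]+r*np.sin(a),z]) for a in np.linspace(0,6.28,90)]);return p.min(0),p.max(0)
print("foot",E((570.37,-157.1),33,80));print("rim",E((570.37,-157.1),34,150))
g=f[:,:,:].astype(int).sum(2)
print(g[188:204,283]); print(g[228:246,283]); print(g[290,195:212],g[290,355:375])
E
```

```text
coaster [ 570.93064444 -158.21322526] 0.2873948228361427
foot (array([228.9541921 , 192.03343641]), array([339.21863698, 294.74148805]))
rim (array([200.50886125, 232.69255952]), array([368.76513908, 380.64814167]))
[199 195 180 194 190 216 239 250 251 250 247 250 252 246 253 251]
[251 250 252 252 251 252 275 342 419 407 385 378 377 370 369 363 369 370]
[ 37  39  32  40  49  44  76 178 291 351 365 366 366 365 368 359 331] [353 363 365 365 364 365 360 337 239 119  41  34  43  34  33  48  54  56
  74  76]
```

Emit:
send_rows([
  {"tx":0.0026,"ty":0.003,"tz":0.04,"rx":0,"ry":0,"rz":0,"gripper":1},
  {"tx":0,"ty":0,"tz":0.05,"rx":0,"ry":0,"rz":0,"gripper":1},
  {"tx":0,"ty":0,"tz":0.03,"rx":0,"ry":0,"rz":0,"gripper":1},
  {"tx":0,"ty":0,"tz":0.015,"rx":0,"ry":0,"rz":0,"gripper":1},
  {"tx":0,"ty":0,"tz":0.0085,"rx":0,"ry":0,"rz":0,"gripper":1},
  {"tx":0,"ty":0,"tz":0,"rx":0,"ry":0,"rz":0,"gripper":1},
  {"tx":0,"ty":0,"tz":0,"rx":0,"ry":0,"rz":0,"gripper":1},
  {"tx":0,"ty":0,"tz":0,"rx":0,"ry":0,"rz":0,"gripper":-1},
  {"tx":0,"ty":0,"tz":0,"rx":0,"ry":0,"rz":0,"gripper":-1},
  {"tx":0,"ty":0,"tz":0,"rx":0,"ry":0,"rz":0,"gripper":-1},
  {"tx":0,"ty":0,"tz":0,"rx":0,"ry":0,"rz":0,"gripper":-1},
])

```text
time_s: 6.68
ee_pos: [571.8, -158.7, 30.3]
ee_rot: [180.0, -0.0, -0.0]
force: [0.9, -0.1, -0.1]
gripper_width: 91.1
gripper_force: 0.0
```

Emit:
send_rows([
  {"tx":0,"ty":0,"tz":-0.04,"rx":0,"ry":0,"rz":0,"gripper":-1},
  {"tx":0,"ty":0,"tz":-0.08,"rx":0,"ry":0,"rz":0,"gripper":-1},
  {"tx":0,"ty":0,"tz":-0.1,"rx":0,"ry":0,"rz":0,"gripper":-1},
  {"tx":0,"ty":0,"tz":-0.1,"rx":0,"ry":0,"rz":0,"gripper":-1},
  {"tx":0,"ty":0,"tz":-0.08,"rx":0,"ry":0,"rz":0,"gripper":-1},
  {"tx":0,"ty":0,"tz":0,"rx":0,"ry":0,"rz":0,"gripper":-1},
  {"tx":0,"ty":0,"tz":0,"rx":0,"ry":0,"rz":0,"gripper":-1},
])

```text
time_s: 7.55
ee_pos: [571.1, -158.4, 229.3]
ee_rot: [-180.0, 0.1, -0.0]
force: [0.1, -0.2, -1.1]
gripper_width: 91.0
gripper_force: 0.0
```

```bash
cat >> h.py <<'E'
def wcmd(x,y,z,yaw=0):
    g=env.grab_frame("wrist");f=g["frame"];F=210/np.tan(np.radians(g["vertical_fov"])/2)
    K=np.array([[F,0,g["cx"]],[0,F,g["cy"]],[0,0,1.]])
    c,s=np.cos(np.radians(yaw)),np.sin(np.radians(yaw))
    T=np.eye(4);T[:3,:3]=np.array([[c,-s,0],[s,c,0],[0,0,1]])@np.diag([1,-1,-1]);T[:3,3]=[x,y,z]
    M=np.linalg.inv(T@np.array(g["T_tool_cam"]));return f,K,M[:3,:3],M[:3,3]
def circ(K,R,t,c,r,z):
    return np.array([proj(K,R,t,[c[0]+r*np.cos(a),c[1]+r*np.sin(a),z]) for a in np.linspace(0,6.28,90)])
E
python3 - <<'E'
from h import *
f,K,R,t=wcmd(571.67,-158.6,230.23); np.savez("pics/w3.npz",f=f,K=K,R=R,t=t)
print(env.state()["ee_pos"])
a=f.copy()
for c,r,z in(((571.67,-158.6),46,8),((571.67,-158.6),34,78)):
    p=circ(K,R,t,c,r,z); print(p.min(0),p.max(0),p.mean(0))
u,v=map(int,p.mean(0)); g=cv2.resize(f[v-65:v+65,u-80:u+80],None,fx=4.5,fy=4.5,interpolation=cv2.INTER_CUBIC); print(u,v); save("crop4",g)
E
```

```text
[ 570.83488238 -158.35334122  228.66225714]
[243.66537556 138.87080321] [323.43961728 217.37573098] [283.5538598  178.33966343]
[248.23220222 158.40464353] [319.1057652  227.31553686] [283.67002823 192.98911488]
283 192
```

View pics/crop4.png

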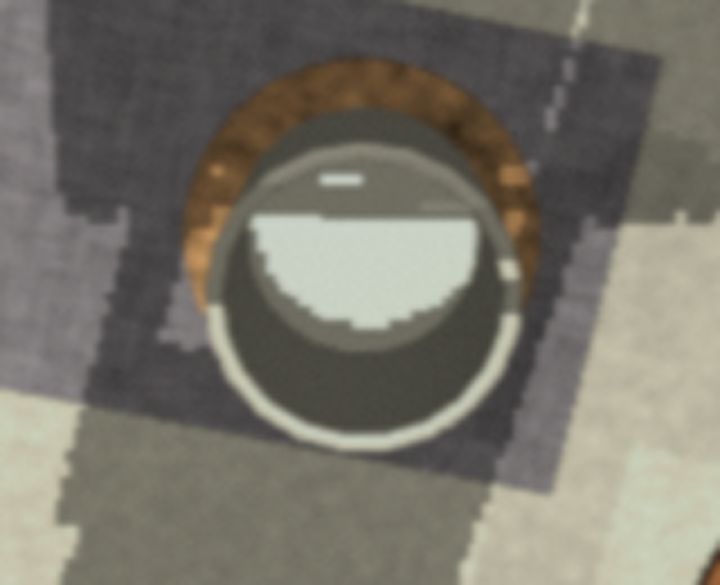

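The cup stands on the coaster: coaster centre x 283.4, top y 139.9; rim centre (283.9,193.0). That is within about 1 mm of centred. Now the cover.

Emit:
send_rows([
  {"tx":-0.0555,"ty":0.06425,"tz":0,"rx":0,"ry":0,"rz":0,"gripper":-1},
  {"tx":-0.0555,"ty":0.06425,"tz":0,"rx":0,"ry":0,"rz":0,"gripper":-1},
  {"tx":-0.0555,"ty":0.06425,"tz":0,"rx":0,"ry":0,"rz":0,"gripper":-1},
  {"tx":-0.0555,"ty":0.06425,"tz":0,"rx":0,"ry":0,"rz":0,"gripper":-1},
  {"tx":0,"ty":0,"tz":0.07,"rx":0,"ry":0,"rz":0,"gripper":-1},
  {"tx":0,"ty":0,"tz":0.07,"rx":0,"ry":0,"rz":0,"gripper":-1},
  {"tx":0,"ty":0,"tz":0,"rx":0,"ry":0,"rz":0,"gripper":-1},
  {"tx":0,"ty":0,"tz":0,"rx":0,"ry":0,"rz":0,"gripper":-1},
])

```text
time_s: 8.6
ee_pos: [461.1, -287.3, 160.5]
ee_rot: [180.0, -0.0, 0.0]
force: [-1.2, 0.6, 1.3]
gripper_width: 91.0
gripper_force: 0.0
```

```bash
python3 - <<'E'
from h import *
x,y,z=460.67,-287.1,160.23
f,K,R,t=wcmd(x,y,z); np.savez("pics/w4.npz",f=f,K=K,R=R,t=t)
print(env.state()["ee_pos"])
for r,zz in((40,8),(12,36)):
    p=circ(K,R,t,(x,y),r,zz); print(p.min(0),p.max(0),p.mean(0))
hsv=cv2.cvtColor(f,cv2.COLOR_RGB2HSV);m=((hsv[...,1]>110)*255).astype(np.uint8)
m[:,:200]=0;m[:,370:]=0;m[262:]=0
c=max(cv2.findContours(m,0,1)[0],key=cv2.contourArea)
w=np.array([ray(K,R,t,*p,8)[:2] for p in c.reshape(-1,2)],np.float32);print(cv2.minAreaRect(w),cv2.minEnclosingCircle(w))
save("w4",cv2.resize(f[100:310,150:430],None,fx=2.8,fy=2.8,interpolation=cv2.INTER_CUBIC))
E
```

```text
[ 461.48839032 -287.45409772  161.19643954]
[241.97501085 151.93368561] [325.36270222 233.03073113] [283.6704143  192.73484553]
[270.12654924 188.12972362] [297.33223216 214.40587438] [283.72941495 201.20303816]
((460.2701721191406, -288.28485107421875), (76.98320007324219, 76.9095458984375), 0.019407344982028008) ((459.8065185546875, -288.043701171875), 39.45215606689453)
```

View pics/w4.png

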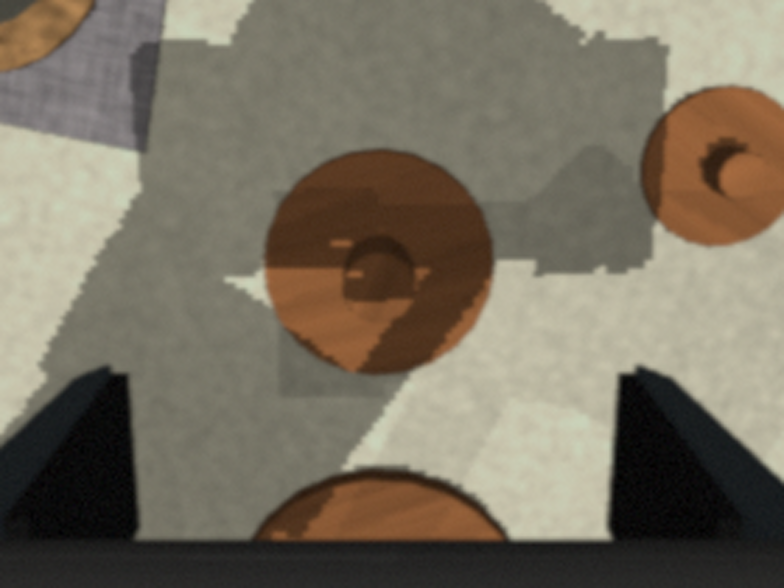

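Emit:
send_rows([
  {"tx":-0.001,"ty":0.0028,"tz":0.06,"rx":0,"ry":0,"rz":0,"gripper":-1},
  {"tx":0,"ty":0,"tz":0.08,"rx":0,"ry":0,"rz":0,"gripper":-1},
  {"tx":0,"ty":0,"tz":0.08,"rx":0,"ry":0,"rz":0,"gripper":-1},
  {"tx":0,"ty":0,"tz":0.05,"rx":0,"ry":0,"rz":0,"gripper":-1},
  {"tx":0,"ty":0,"tz":0.024,"rx":0,"ry":0,"rz":0,"gripper":-1},
  {"tx":0,"ty":0,"tz":0,"rx":0,"ry":0,"rz":0,"gripper":-1},
])

```text
time_s: 9.4
ee_pos: [460.7, -288.7, 13.6]
ee_rot: [180.0, -0.0, 0.0]
force: [-0.1, 0.1, 0.0]
gripper_width: 91.2
gripper_force: 0.0
```

Emit:
send_rows([
  {"tx":0,"ty":0,"tz":0,"rx":0,"ry":0,"rz":0,"gripper":0},
  {"tx":0,"ty":0,"tz":0,"rx":0,"ry":0,"rz":0,"gripper":0.3},
  {"tx":0,"ty":0,"tz":0,"rx":0,"ry":0,"rz":0,"gripper":1},
  {"tx":0,"ty":0,"tz":0,"rx":0,"ry":0,"rz":0,"gripper":1},
  {"tx":0,"ty":0,"tz":0,"rx":0,"ry":0,"rz":0,"gripper":1},
  {"tx":0,"ty":0,"tz":0,"rx":0,"ry":0,"rz":0,"gripper":1},
  {"tx":0,"ty":0,"tz":0,"rx":0,"ry":0,"rz":0,"gripper":1},
  {"tx":0,"ty":0,"tz":0,"rx":0,"ry":0,"rz":0,"gripper":1},
], grip_force=18)

```text
time_s: 10.4
ee_pos: [460.2, -288.5, 13.2]
ee_rot: [180.0, -0.0, -0.0]
force: [0.5, -0.2, 0.8]
gripper_width: 23.5
gripper_force: 18.0
```

Emit:
send_rows([
  {"tx":0,"ty":0,"tz":-0.02,"rx":0,"ry":0,"rz":0,"gripper":1},
  {"tx":0,"ty":0,"tz":-0.06,"rx":0,"ry":0,"rz":0,"gripper":1},
  {"tx":0,"ty":0,"tz":-0.09,"rx":0,"ry":0,"rz":0,"gripper":1},
  {"tx":0,"ty":0,"tz":-0.09,"rx":0,"ry":0,"rz":0,"gripper":1},
  {"tx":0.0371,"ty":-0.0433,"tz":0,"rx":0,"ry":0,"rz":0,"gripper":1},
  {"tx":0.0371,"ty":-0.0433,"tz":0,"rx":0,"ry":0,"rz":0,"gripper":1},
  {"tx":0.0371,"ty":-0.0433,"tz":0,"rx":0,"ry":0,"rz":0,"gripper":1},
  {"tx":0.0371,"ty":-0.0433,"tz":0,"rx":0,"ry":0,"rz":0,"gripper":1},
  {"tx":0.0371,"ty":-0.0433,"tz":0,"rx":0,"ry":0,"rz":0,"gripper":1},
  {"tx":0.0371,"ty":-0.0433,"tz":0,"rx":0,"ry":0,"rz":0,"gripper":1},
  {"tx":0,"ty":0,"tz":0,"rx":0,"ry":0,"rz":0,"gripper":1},
  {"tx":0,"ty":0,"tz":0,"rx":0,"ry":0,"rz":0,"gripper":1},
])

```text
time_s: 11.9
ee_pos: [570.9, -158.9, 143.4]
ee_rot: [180.0, 0.0, 0.0]
force: [-0.0, 0.3, -0.7]
gripper_width: 23.1
gripper_force: 18.0
```

```bash
python3 - <<'E'
from h import *
x,y,z=571.47,-158.6,143.23
f,K,R,t=wcmd(x,y,z); np.savez("pics/w5.npz",f=f,K=K,R=R,t=t)
print(env.state()["ee_pos"])
for r,zz in((40,138),(40,130),(34,78),(33,8)):
    p=circ(K,R,t,(x,y),r,zz); print(zz,p.min(0),p.max(0),p.mean(0))
save("w5",cv2.resize(f[100:310,130:430],None,fx=2.6,fy=2.6,interpolation=cv2.INTER_CUBIC))
E
```

```text
[ 570.8034144  -159.18124721  143.35997338]
138 [211.70598921 186.44575411] [356.68136476 320.23854222] [284.18513675 254.57677511]
130 [214.46825577 183.23430961] [353.82488118 312.4805978 ] [284.1382062  248.97825878]
78 [236.57285709 176.0339751 ] [331.22904701 265.91663877] [283.90317366 221.35589491]
8 [247.53466498 162.22211133] [319.87414973 232.30182811] [283.70551501 197.40338305]
```

View pics/w5.png

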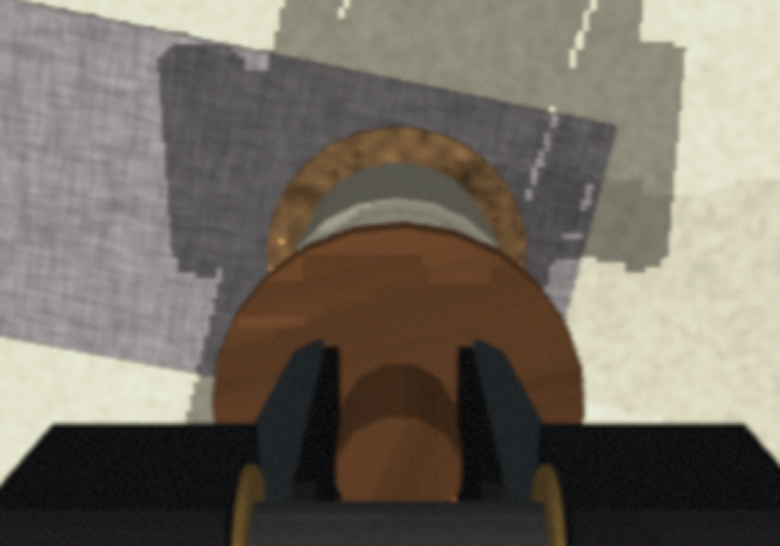

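The cover is held level, its disc spanning x 212–354 and centred over the cup (rim top y 175.8 against 176.0 predicted). Lowering.

Emit:
send_rows([
  {"tx":0,"ty":0,"tz":0.03,"rx":0,"ry":0,"rz":0,"gripper":1},
  {"tx":0,"ty":0,"tz":0.035,"rx":0,"ry":0,"rz":0,"gripper":1},
  {"tx":0,"ty":0,"tz":0.022,"rx":0,"ry":0,"rz":0,"gripper":1},
  {"tx":0,"ty":0,"tz":0.01,"rx":0,"ry":0,"rz":0,"gripper":1},
  {"tx":0,"ty":0,"tz":0.006,"rx":0,"ry":0,"rz":0,"gripper":1},
  {"tx":0,"ty":0,"tz":0,"rx":0,"ry":0,"rz":0,"gripper":1},
  {"tx":0,"ty":0,"tz":0,"rx":0,"ry":0,"rz":0,"gripper":1},
  {"tx":0,"ty":0,"tz":0,"rx":0,"ry":0,"rz":0,"gripper":0.3},
  {"tx":0,"ty":0,"tz":0,"rx":0,"ry":0,"rz":0,"gripper":-1},
  {"tx":0,"ty":0,"tz":0,"rx":0,"ry":0,"rz":0,"gripper":-1},
  {"tx":0,"ty":0,"tz":0,"rx":0,"ry":0,"rz":0,"gripper":-1},
  {"tx":0,"ty":0,"tz":0,"rx":0,"ry":0,"rz":0,"gripper":-1},
])

```text
time_s: 13.45
ee_pos: [571.5, -158.6, 91.7]
ee_rot: [180.0, -0.0, -0.0]
force: [-0.3, 0.0, 0.1]
gripper_width: 69.1
gripper_force: 0.0
```

Emit:
send_rows([
  {"tx":0,"ty":0,"tz":-0.04,"rx":0,"ry":0,"rz":0,"gripper":-1},
  {"tx":0,"ty":0,"tz":-0.08,"rx":0,"ry":0,"rz":0,"gripper":-1},
  {"tx":0,"ty":0,"tz":-0.08,"rx":0,"ry":0,"rz":0,"gripper":-1},
  {"tx":0,"ty":0,"tz":-0.08,"rx":0,"ry":0,"rz":0,"gripper":-1},
  {"tx":0,"ty":0,"tz":0,"rx":0,"ry":0,"rz":0,"gripper":-1},
  {"tx":0,"ty":0,"tz":0,"rx":0,"ry":0,"rz":0,"gripper":-1},
])

```text
time_s: 14.2
ee_pos: [570.9, -158.4, 230.9]
ee_rot: [-180.0, 0.1, -0.0]
force: [-0.5, 0.1, -0.8]
gripper_width: 91.2
gripper_force: 0.0
```

```bash
python3 - <<'E'
from h import *
x,y,z=571.47,-158.6,231.63
f,K,R,t=wcmd(x,y,z); np.savez("pics/w6.npz",f=f,K=K,R=R,t=t)
hsv=cv2.cvtColor(f,cv2.COLOR_RGB2HSV);m=((hsv[...,1]>120)&(hsv[...,0]<13))*255
m=m.astype(np.uint8);m[:,:190]=0;m[:,380:]=0;m[275:]=0
p=circ(K,R,t,(x,y),40,86);print(p.min(0),p.max(0))
c=max(cv2.findContours(m,0,1)[0],key=cv2.contourArea);print(cv2.boundingRect(c))
print(np.round(ray(K,R,t,213.7,231.6,85)))
E
```

```text
[241.17836193 152.81942921] [326.1865327 235.3810537]
(287, 159, 16, 17)
[535. -90.  85.]
```

Emit:
send_rows([
  {"tx":-0.0423,"ty":-0.092,"tz":0,"rx":0,"ry":0,"rz":0,"gripper":-1},
  {"tx":-0.0423,"ty":-0.092,"tz":0,"rx":0,"ry":0,"rz":0,"gripper":-1},
  {"tx":-0.0423,"ty":-0.092,"tz":0,"rx":0,"ry":0,"rz":0,"gripper":-1},
  {"tx":-0.0423,"ty":-0.092,"tz":0,"rx":0,"ry":0,"rz":0,"gripper":-1},
  {"tx":-0.0423,"ty":-0.092,"tz":0,"rx":0,"ry":0,"rz":0,"gripper":-1},
  {"tx":-0.0423,"ty":-0.092,"tz":0,"rx":0,"ry":0,"rz":0,"gripper":-1},
  {"tx":0,"ty":0,"tz":0,"rx":0,"ry":0,"rz":0,"gripper":-1},
  {"tx":0,"ty":0,"tz":0,"rx":0,"ry":0,"rz":0,"gripper":-1},
])

```text
time_s: 15.25
ee_pos: [444.4, 117.0, 230.8]
ee_rot: [179.9, 0.1, 0.0]
force: [-0.3, 0.6, 0.8]
gripper_width: 91.4
gripper_force: 0.0
```

```bash
python3 - <<'E'
from h import *
x,y,z=444.57,117.4,231.63
f,K,R,t=wcmd(x,y,z); np.savez("pics/w7.npz",f=f,K=K,R=R,t=t)
print(env.state()["ee_pos"])
p=circ(K,R,t,(x,y),30,85);print(p.min(0),p.max(0),p.mean(0))
q=circ(K,R,t,(x,y),30,0);print(q.min(0),q.max(0),q.mean(0))
hsv=cv2.cvtColor(f,cv2.COLOR_RGB2HSV);m=((hsv[...,1]>115)*255).astype(np.uint8)
m=cv2.morphologyEx(m,cv2.MORPH_CLOSE,np.ones((5,5)))
for c in cv2.findContours(m,0,1)[0]:
    if cv2.contourArea(c)>1500:
        w=np.array([ray(K,R,t,*p,8)[:2] for p in c.reshape(-1,2)],np.float32);print(cv2.boundingRect(c),cv2.minAreaRect(w))
a=f[:,90:490].copy(); a=cv2.resize(a[:300],None,fx=2,fy=2,interpolation=cv2.INTER_CUBIC)
save("w7",a)
E
```

```text
[444.7048267  116.64526461 230.96402004]
[251.89966164 163.60748663] [315.45929325 225.32790849] [283.6802687  194.53842505]
[258.10491843 152.24271982] [308.97304289 202.34499002] [283.53939722 177.28812526]
(0, 265, 135, 148) ((220.53475952148438, 427.56927490234375), (226.2816619873047, 198.60989379882812), 2.4092226028442383)
(263, 249, 297, 168) ((231.34263610839844, -67.39730834960938), (422.4997253417969, 256.5852966308594), 88.5816650390625)
(345, 163, 77, 129) ((384.5372009277344, -11.425552368164062), (170.1560516357422, 84.800048828125), 17.13284683227539)
(499, 14, 61, 93) ((567.3850708007812, -142.21237182617188), (89.70159912109375, 62.272239685058594), 12.525839805603027)
(280, 0, 101, 69) ((604.7996215820312, 70.85771179199219), (90.43287658691406, 66.55828094482422), 78.50043487548828)
```

View pics/w7.png

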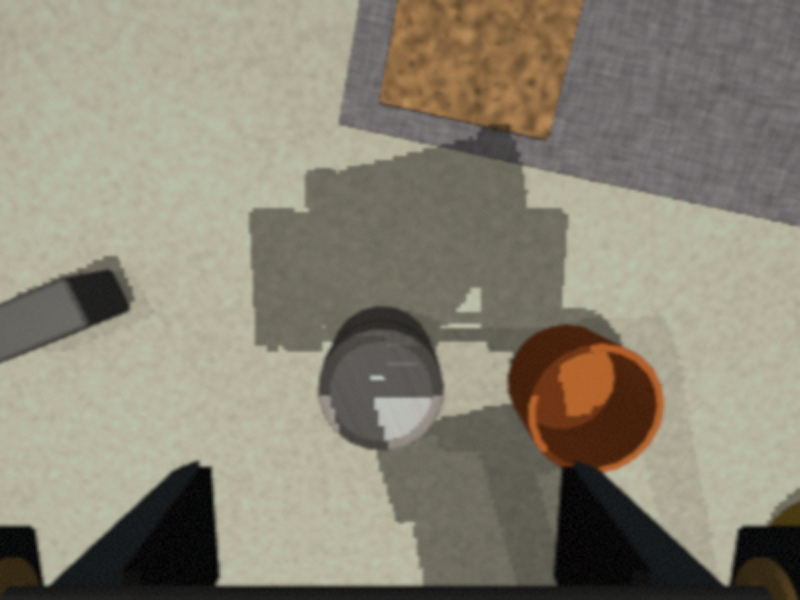

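The tin top is centred at (280.5,194), about 3 mm further to +y than assumed. The timer is at left and the square coaster at top. The fingers clear the orange cup by about 14 mm. Grasping.

Emit:
send_rows([
  {"tx":0.0006,"ty":-0.006,"tz":0.06,"rx":0,"ry":0,"rz":0,"gripper":-1},
  {"tx":0,"ty":0,"tz":0.09,"rx":0,"ry":0,"rz":0,"gripper":-1},
  {"tx":0,"ty":0,"tz":0.09,"rx":0,"ry":0,"rz":0,"gripper":-1},
  {"tx":0,"ty":0,"tz":0.08,"rx":0,"ry":0,"rz":0,"gripper":-1},
  {"tx":0,"ty":0,"tz":0.06,"rx":0,"ry":0,"rz":0,"gripper":-1},
  {"tx":0,"ty":0,"tz":0.0332,"rx":0,"ry":0,"rz":0,"gripper":-1},
  {"tx":0,"ty":0,"tz":0,"rx":0,"ry":0,"rz":0,"gripper":-1},
  {"tx":0,"ty":0,"tz":0,"rx":0,"ry":0,"rz":0,"gripper":-0.3},
  {"tx":0,"ty":0,"tz":0,"rx":0,"ry":0,"rz":0,"gripper":0},
], grip_force=28)

```text
time_s: 16.42
ee_pos: [445.8, 120.3, 25.9]
ee_rot: [-180.0, -0.1, -0.0]
force: [0.4, -0.1, 0.5]
gripper_width: 73.8
gripper_force: 0.0
```

Emit:
send_rows([
  {"tx":0,"ty":0,"tz":0,"rx":0,"ry":0,"rz":0,"gripper":1},
  {"tx":0,"ty":0,"tz":0,"rx":0,"ry":0,"rz":0,"gripper":1},
  {"tx":0,"ty":0,"tz":0,"rx":0,"ry":0,"rz":0,"gripper":1},
  {"tx":0,"ty":0,"tz":0,"rx":0,"ry":0,"rz":0,"gripper":1},
  {"tx":0,"ty":0,"tz":0,"rx":0,"ry":0,"rz":0,"gripper":1},
], grip_force=28)

```text
time_s: 17.05
ee_pos: [445.2, 120.3, 25.6]
ee_rot: [180.0, -0.1, 0.0]
force: [0.2, -0.8, 5.8]
gripper_width: 59.9
gripper_force: 28.0
```

Emit:
send_rows([
  {"tx":0,"ty":0,"tz":-0.02,"rx":0,"ry":0,"rz":0,"gripper":1},
  {"tx":0,"ty":0,"tz":-0.06,"rx":0,"ry":0,"rz":0,"gripper":1},
  {"tx":0,"ty":0,"tz":-0.08,"rx":0,"ry":0,"rz":0,"gripper":1},
  {"tx":0.0689,"ty":0.0214,"tz":0,"rx":0,"ry":0,"rz":0,"gripper":1},
  {"tx":0.0689,"ty":0.0214,"tz":0,"rx":0,"ry":0,"rz":0,"gripper":1},
  {"tx":0.0689,"ty":0.0214,"tz":0,"rx":0,"ry":0,"rz":0,"gripper":1},
  {"tx":0.0689,"ty":0.0214,"tz":0,"rx":0,"ry":0,"rz":0,"gripper":1},
  {"tx":0.0689,"ty":0.0214,"tz":0,"rx":0,"ry":0,"rz":0,"gripper":1},
  {"tx":0,"ty":0,"tz":0,"rx":0,"ry":0,"rz":0,"gripper":1},
  {"tx":0,"ty":0,"tz":0,"rx":0,"ry":0,"rz":0,"gripper":1},
])

```text
time_s: 18.3
ee_pos: [616.0, 67.0, 104.5]
ee_rot: [-180.0, 0.1, -0.0]
force: [-0.9, 0.2, -2.5]
gripper_width: 59.8
gripper_force: 28.0
```

```bash
python3 - <<'E'
from h import *
x,y,z=617.12,66.9,105.03
f,K,R,t=wcmd(x,y,z); np.savez("pics/w8.npz",f=f,K=K,R=R,t=t)
print(env.state()["ee_pos"])
for zz in(165,80):
    p=circ(K,R,t,(x,y),30,zz);print(zz,p.min(0),p.max(0),p.mean(0))
a=np.radians(-11.75)
for sx,sy in((-1,1),(1,1),(1,-1),(-1,-1)):
    d=46*np.array([sx*np.cos(a)-sy*np.sin(a),sx*np.sin(a)+sy*np.cos(a)]);print("corner",sx,sy,proj(K,R,t,[x+d[0],y+d[1],8]))
save("w8",cv2.resize(f[80:380,90:490],None,fx=2,fy=2,interpolation=cv2.INTER_CUBIC))
E
```

```text
[615.79000591  67.18106858 104.70790417]
165 [203.96278755 255.39802918] [365.60338036 395.15628338] [284.77284788 326.7971639 ]
80 [234.65181747 195.81951096] [333.48984457 288.00817698] [284.07338554 242.34247465]
corner -1 1 [218.64713573 251.07077954]
corner 1 1 [237.12991774 141.77280201]
corner 1 -1 [353.75990488 166.21563901]
corner -1 -1 [325.67208753 271.50575841]
```

View pics/w8.png

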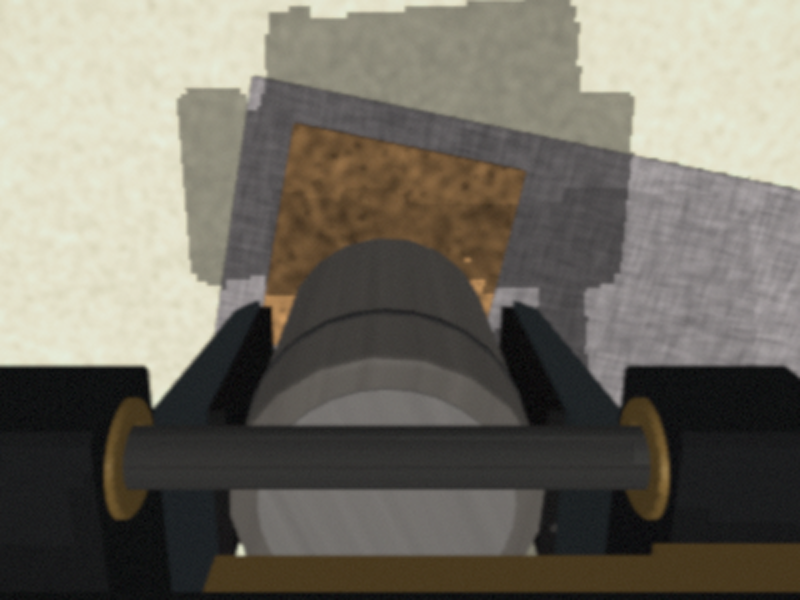

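Coaster corners are at (237,142) and (353,165.5), matching the prediction. The tin's foot edge is about 4 px low, so shift about +1.7 mm in x, lower and release.

Emit:
send_rows([
  {"tx":0.0034,"ty":0,"tz":0.04,"rx":0,"ry":0,"rz":0,"gripper":1},
  {"tx":0,"ty":0,"tz":0.05,"rx":0,"ry":0,"rz":0,"gripper":1},
  {"tx":0,"ty":0,"tz":0.03,"rx":0,"ry":0,"rz":0,"gripper":1},
  {"tx":0,"ty":0,"tz":0.015,"rx":0,"ry":0,"rz":0,"gripper":1},
  {"tx":0,"ty":0,"tz":0.0085,"rx":0,"ry":0,"rz":0,"gripper":1},
  {"tx":0,"ty":0,"tz":0,"rx":0,"ry":0,"rz":0,"gripper":1},
  {"tx":0,"ty":0,"tz":0,"rx":0,"ry":0,"rz":0,"gripper":1},
  {"tx":0,"ty":0,"tz":0,"rx":0,"ry":0,"rz":0,"gripper":-1},
  {"tx":0,"ty":0,"tz":0,"rx":0,"ry":0,"rz":0,"gripper":-1},
  {"tx":0,"ty":0,"tz":0,"rx":0,"ry":0,"rz":0,"gripper":-1},
  {"tx":0,"ty":0,"tz":0,"rx":0,"ry":0,"rz":0,"gripper":-1},
])

```text
time_s: 19.73
ee_pos: [618.9, 66.9, 33.4]
ee_rot: [180.0, -0.0, -0.0]
force: [-0.5, -0.9, 0.3]
gripper_width: 90.9
gripper_force: 0.0
```

Emit:
send_rows([
  {"tx":0,"ty":0,"tz":-0.04,"rx":0,"ry":0,"rz":0,"gripper":-1},
  {"tx":0,"ty":0,"tz":-0.08,"rx":0,"ry":0,"rz":0,"gripper":-1},
  {"tx":0,"ty":0,"tz":-0.1,"rx":0,"ry":0,"rz":0,"gripper":-1},
  {"tx":0,"ty":0,"tz":-0.1,"rx":0,"ry":0,"rz":0,"gripper":-1},
  {"tx":0,"ty":0,"tz":-0.08,"rx":0,"ry":0,"rz":0,"gripper":-1},
  {"tx":0,"ty":0,"tz":0,"rx":0,"ry":0,"rz":0,"gripper":-1},
  {"tx":0,"ty":0,"tz":0,"rx":0,"ry":0,"rz":0,"gripper":-1},
])

```text
time_s: 20.6
ee_pos: [618.2, 66.8, 232.4]
ee_rot: [180.0, 0.1, -0.0]
force: [0.3, -0.1, -0.9]
gripper_width: 91.4
gripper_force: 0.0
```

```bash
python3 - <<'E'
from h import *
x,y,z=618.82,66.9,233.23
f,K,R,t=wcmd(x,y,z); np.savez("pics/w9.npz",f=f,K=K,R=R,t=t)
print(env.state()["ee_pos"])
for zz in(93,8):
    p=circ(K,R,t,(x,y),30,zz);print(zz,p.min(0),p.max(0),p.mean(0))
hsv=cv2.cvtColor(f,cv2.COLOR_RGB2HSV);m=((hsv[...,1]>85)&(hsv[...,0]<20))
c0=np.array([617.3,66.9]);a=np.radians(-11.75)
# edges of coaster: rows/cols of mask
ys,xs=np.where(m[100:240,215:350]);print("mask box",xs.min()+215,xs.max()+215,ys.min()+100,ys.max()+100)
for sx,sy in((-1,1),(1,1),(1,-1),(-1,-1)):
    d=46*np.array([sx*np.cos(a)-sy*np.sin(a),sx*np.sin(a)+sy*np.cos(a)]);print("corner",sx,sy,proj(K,R,t,[*(c0+d),8]))
save("w9",cv2.resize(f[110:260,190:390],None,fx=4,fy=4,interpolation=cv2.INTER_CUBIC))
E
```

```text
[617.96555494  66.79842963 231.70350009]
93 [251.30523305 164.70274746] [316.08187311 227.51893258] [283.69438705 196.19041506]
8 [257.72573611 152.93417824] [309.37040385 203.75738318] [283.54850596 178.34388793]
mask box 238 330 133 223
corner -1 1 [237.88096833 209.57166032]
corner 1 1 [251.72407681 132.38346869]
corner 1 -1 [331.52337569 149.27194969]
corner -1 -1 [313.06386966 224.48792401]
```

View pics/w9.png

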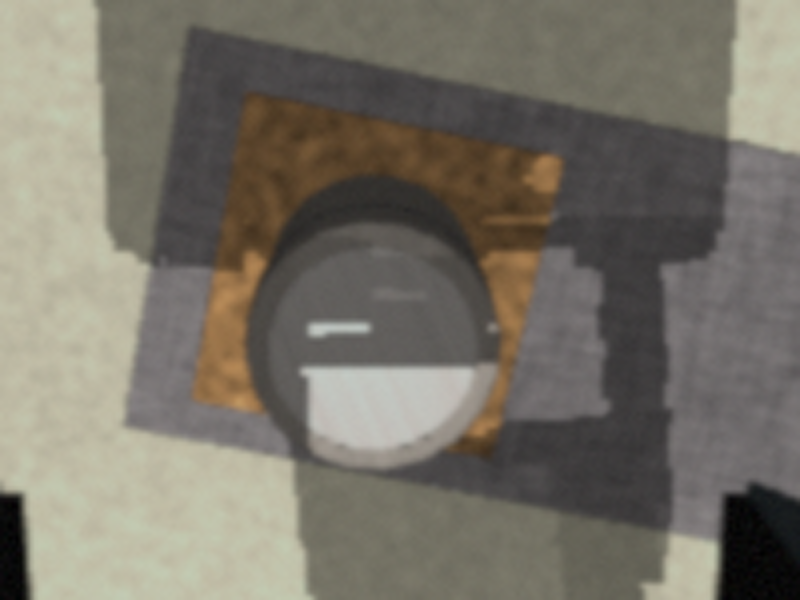

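Tin foot edge is at y 153.5, its top centred at (283,196.1). The coaster is at (283.25,179.1), so the tin is within about 1.3 mm of centre. Now to the timer.

Emit:
send_rows([
  {"tx":-0.049,"ty":-0.0737,"tz":0,"rx":0,"ry":0,"rz":0,"gripper":-1},
  {"tx":-0.049,"ty":-0.0737,"tz":0,"rx":0,"ry":0,"rz":0,"gripper":-1},
  {"tx":-0.049,"ty":-0.0737,"tz":0,"rx":0,"ry":0,"rz":0,"gripper":-1},
  {"tx":-0.049,"ty":-0.0737,"tz":0,"rx":0,"ry":0,"rz":0,"gripper":-1},
  {"tx":-0.049,"ty":-0.0737,"tz":0,"rx":0,"ry":0,"rz":0,"gripper":-1},
  {"tx":-0.049,"ty":-0.0737,"tz":0,"rx":0,"ry":0,"rz":0,"gripper":-1},
  {"tx":0,"ty":0,"tz":0,"rx":0,"ry":0,"rz":0,"gripper":-1},
  {"tx":0,"ty":0,"tz":0,"rx":0,"ry":0,"rz":0,"gripper":-1},
])

```text
time_s: 21.65
ee_pos: [471.6, 287.5, 232.1]
ee_rot: [179.9, 0.1, 0.0]
force: [-0.2, -0.1, -0.0]
gripper_width: 91.0
gripper_force: 0.0
```

```bash
python3 - <<'E'
from h import *
x,y,z=471.82,288.0,233.23
f,K,R,t=wcmd(x,y,z); np.savez("pics/w10.npz",f=f,K=K,R=R,t=t)
print(env.state()["ee_pos"])
save("w10",cv2.resize(f[100:260,180:390],None,fx=3.7,fy=3.7,interpolation=cv2.INTER_CUBIC))
E
```

```text
[471.99011544 287.20542838 232.37018854]
```

View pics/w10.png

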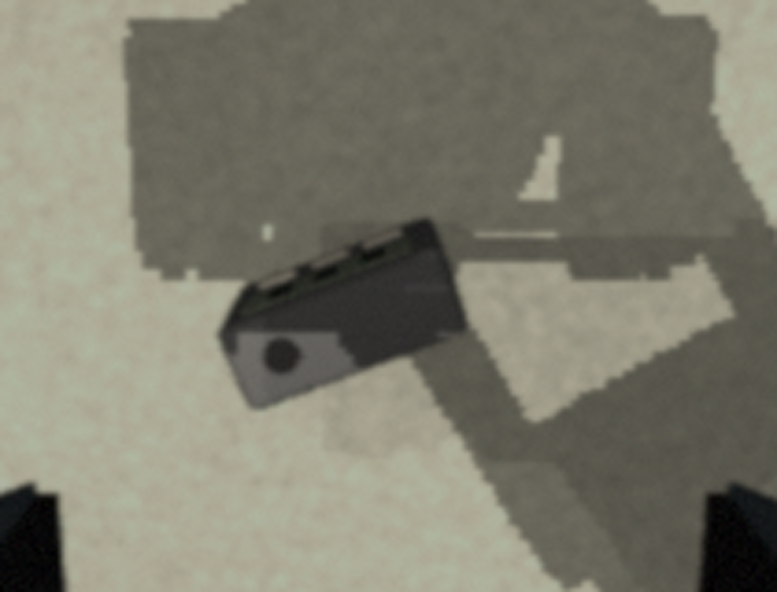

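The timer's top face has crop corners (222,333), (255,410), (466,328) and (437,250). The keys are on the +x side. Nothing stands near it.

```bash
python3 - <<'E'
from h import *
d=np.load("pics/w10.npz");K,R,t=[d[k] for k in("K","R","t")]
c=[ray(K,R,t,180+a/3.7,100+b/3.7,62)[:2] for a,b in((222,333),(255,410),(466,328),(437,250))]
print(np.round(c,1),np.mean(c,0)); c=np.array(c)
for v in(c[0]-c[3],c[1]-c[2],c[0]-c[1],c[3]-c[2]): print(np.linalg.norm(v),np.degrees(np.arctan2(v[1],v[0])))
E
```

```text
[[471.2 332.2]
 [449.2 323.8]
 [472.6 265.4]
 [494.1 273.6]] [471.74282909 298.74947102]
62.89141476217261 111.34833414140209
62.85790879753388 111.86919489123166
23.55570385109128 20.99542673621186
22.984554492044733 20.89665677907008
```

Emit:
send_rows([
  {"tx":0,"ty":-0.0214,"tz":0,"rx":0,"ry":0,"rz":0,"gripper":-1},
  {"tx":0,"ty":0,"tz":0,"rx":0,"ry":0,"rz":-0.3375,"gripper":-1},
  {"tx":0,"ty":0,"tz":0,"rx":0,"ry":0,"rz":-0.3375,"gripper":-1},
  {"tx":0,"ty":0,"tz":0,"rx":0,"ry":0,"rz":-0.3375,"gripper":-1},
  {"tx":0,"ty":0,"tz":0,"rx":0,"ry":0,"rz":-0.3375,"gripper":-1},
  {"tx":0,"ty":0,"tz":0,"rx":0,"ry":0,"rz":-0.3375,"gripper":-1},
  {"tx":0,"ty":0,"tz":0,"rx":0,"ry":0,"rz":-0.3375,"gripper":-1},
  {"tx":0,"ty":0,"tz":0,"rx":0,"ry":0,"rz":-0.3375,"gripper":-1},
  {"tx":0,"ty":0,"tz":0,"rx":0,"ry":0,"rz":-0.3375,"gripper":-1},
  {"tx":0,"ty":0,"tz":0,"rx":0,"ry":0,"rz":-0.3375,"gripper":-1},
  {"tx":0,"ty":0,"tz":0,"rx":0,"ry":0,"rz":-0.3375,"gripper":-1},
  {"tx":0,"ty":0,"tz":0,"rx":0,"ry":0,"rz":-0.3375,"gripper":-1},
])

```text
time_s: 23.2
ee_pos: [472.5, 298.6, 233.2]
ee_rot: [180.0, -0.0, 111.6]
force: [0.2, -0.1, 0.4]
gripper_width: 91.5
gripper_force: 0.0
```

Emit:
send_rows([
  {"tx":0,"ty":0,"tz":0.04,"rx":0,"ry":0,"rz":0,"gripper":-1},
  {"tx":0,"ty":0,"tz":0.06,"rx":0,"ry":0,"rz":0,"gripper":-1},
  {"tx":0,"ty":0,"tz":0,"rx":0,"ry":0,"rz":0,"gripper":-1},
  {"tx":0,"ty":0,"tz":0,"rx":0,"ry":0,"rz":0,"gripper":-1},
])

```text
time_s: 23.7
ee_pos: [472.7, 299.0, 184.2]
ee_rot: [179.9, -0.0, 111.3]
force: [0.3, -0.8, 0.5]
gripper_width: 91.2
gripper_force: 0.0
```

```bash
python3 - <<'E'
from h import *
x,y,z,w=471.8,298.7,183.23,111.37
f,K,R,t=wcmd(x,y,z,w); np.savez("pics/w11.npz",f=f,K=K,R=R,t=t)
print(env.state()["ee_pos"],env.state()["ee_rot"],env.state()["qpos"])
a=np.radians(21.4)
P=[]
for sx,sy in((-1,1),(1,1),(1,-1),(-1,-1)):
    d=np.array([sx*13*np.cos(a)-sy*33*np.sin(a),sx*13*np.sin(a)+sy*33*np.cos(a)]);P.append(proj(K,R,t,[x+d[0],y+d[1],62]))
print(np.round((np.array(P)-[200,120])*4.4),np.mean(P,0))
save("w11",cv2.resize(f[120:255,200:370],None,fx=4.4,fy=4.4,interpolation=cv2.INTER_CUBIC))
E
```

```text
[472.86561508 299.11833211 184.5727905 ] [ 1.79865807e+02 -2.19888619e-02  1.11347287e+02] [ 3.11390320e+01  1.80127079e+01  9.44873029e+01 -1.24968658e-03
  6.73640112e+01  9.79225009e+00]
[[294. 198.]
 [429. 198.]
 [425. 519.]
 [298. 519.]] [282.10849665 201.45124261]
```

View pics/w11.png

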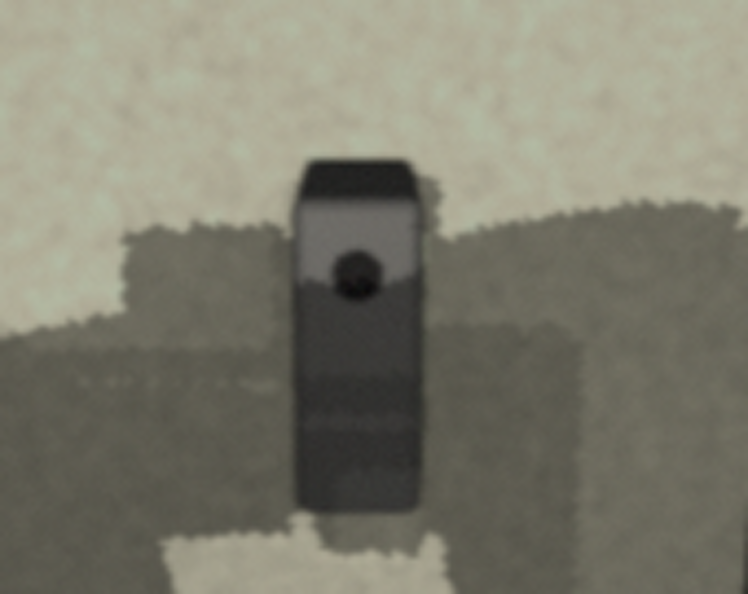

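The top face is aligned with the fingers (crop x 296–422, y 198–513, predicted 294–429, 198–519). Grasping.

Emit:
send_rows([
  {"tx":0,"ty":0,"tz":0.06,"rx":0,"ry":0,"rz":0,"gripper":-1},
  {"tx":0,"ty":0,"tz":0.09,"rx":0,"ry":0,"rz":0,"gripper":-1},
  {"tx":0,"ty":0,"tz":0.09,"rx":0,"ry":0,"rz":0,"gripper":-1},
  {"tx":0,"ty":0,"tz":0.06,"rx":0,"ry":0,"rz":0,"gripper":-1},
  {"tx":0,"ty":0,"tz":0.0264,"rx":0,"ry":0,"rz":0,"gripper":-1},
  {"tx":0,"ty":0,"tz":0,"rx":0,"ry":0,"rz":0,"gripper":-1},
  {"tx":0,"ty":0,"tz":0,"rx":0,"ry":0,"rz":0,"gripper":0},
  {"tx":0,"ty":0,"tz":0,"rx":0,"ry":0,"rz":0,"gripper":0.2},
  {"tx":0,"ty":0,"tz":0,"rx":0,"ry":0,"rz":0,"gripper":0.3},
  {"tx":0,"ty":0,"tz":0,"rx":0,"ry":0,"rz":0,"gripper":0.4},
], grip_force=20)

```text
time_s: 25.0
ee_pos: [472.0, 298.8, 20.5]
ee_rot: [180.0, 0.0, 111.4]
force: [-0.4, -0.0, 0.5]
gripper_width: 54.1
gripper_force: 0.0
```

Emit:
send_rows([
  {"tx":0,"ty":0,"tz":0,"rx":0,"ry":0,"rz":0,"gripper":1},
  {"tx":0,"ty":0,"tz":0,"rx":0,"ry":0,"rz":0,"gripper":1},
  {"tx":0,"ty":0,"tz":0,"rx":0,"ry":0,"rz":0,"gripper":1},
  {"tx":0,"ty":0,"tz":0,"rx":0,"ry":0,"rz":0,"gripper":1},
], grip_force=20)

```text
time_s: 25.5
ee_pos: [471.8, 298.6, 20.0]
ee_rot: [-180.0, 0.0, 111.4]
force: [-0.9, -0.5, 0.3]
gripper_width: 25.8
gripper_force: 20.0
```

Emit:
send_rows([
  {"tx":0,"ty":0,"tz":-0.03,"rx":0,"ry":0,"rz":0,"gripper":1},
  {"tx":0,"ty":0,"tz":-0.09,"rx":0,"ry":0,"rz":0,"gripper":1},
  {"tx":0,"ty":0,"tz":-0.1,"rx":0,"ry":0,"rz":0,"gripper":1},
  {"tx":0,"ty":0,"tz":-0.1,"rx":0,"ry":0,"rz":0,"gripper":1},
  {"tx":0,"ty":0,"tz":0,"rx":0,"ry":0,"rz":0.2757,"gripper":1},
  {"tx":0,"ty":0,"tz":0,"rx":0,"ry":0,"rz":0.2757,"gripper":1},
  {"tx":0,"ty":0,"tz":0,"rx":0,"ry":0,"rz":0.2757,"gripper":1},
  {"tx":0,"ty":0,"tz":0,"rx":0,"ry":0,"rz":0.2757,"gripper":1},
])

```text
time_s: 26.5
ee_pos: [471.8, 298.6, 181.0]
ee_rot: [180.0, -0.0, 78.0]
force: [-0.0, 0.1, -1.3]
gripper_width: 25.9
gripper_force: 20.0
```

Emit:
send_rows([
  {"tx":-0.0781,"ty":0.04734,"tz":0,"rx":0,"ry":0,"rz":0,"gripper":1},
  {"tx":-0.0781,"ty":0.04734,"tz":0,"rx":0,"ry":0,"rz":0,"gripper":1},
  {"tx":-0.0781,"ty":0.04734,"tz":0,"rx":0,"ry":0,"rz":0,"gripper":1},
  {"tx":-0.0781,"ty":0.04734,"tz":0,"rx":0,"ry":0,"rz":0,"gripper":1},
  {"tx":-0.0781,"ty":0.04734,"tz":0,"rx":0,"ry":0,"rz":0,"gripper":1},
  {"tx":-0.0781,"ty":0.04734,"tz":0,"rx":0,"ry":0,"rz":0,"gripper":1},
  {"tx":-0.0781,"ty":0.04734,"tz":0,"rx":0,"ry":0,"rz":0,"gripper":1},
  {"tx":-0.0781,"ty":0.04734,"tz":0,"rx":0,"ry":0,"rz":0,"gripper":1},
  {"tx":0,"ty":0,"tz":0,"rx":0,"ry":0,"rz":0,"gripper":1},
  {"tx":0,"ty":0,"tz":0,"rx":0,"ry":0,"rz":0,"gripper":1},
])

```text
time_s: 27.75
ee_pos: [593.5, -45.4, 180.5]
ee_rot: [-180.0, -0.0, 78.3]
force: [-1.6, -0.9, -0.9]
gripper_width: 25.7
gripper_force: 20.0
```

```bash
python3 - <<'E'
from h import *
x,y,z,w=593.85,-45.65,180.03,78.3
f,K,R,t=wcmd(x,y,z,w); np.savez("pics/w12.npz",f=f,K=K,R=R,t=t)
print(env.state()["ee_pos"],env.state()["ee_rot"])
a=np.radians(-11.7)
def quad(hx,hy,z):
    return np.round([proj(K,R,t,[x+sx*hx*np.cos(a)-sy*hy*np.sin(a),y+sx*hx*np.sin(a)+sy*hy*np.cos(a),z]) for sx,sy in((-1,1),(1,1),(1,-1),(-1,-1))],1).tolist()
print("mat",quad(60,180,3)); print("timer top",quad(13,33,222)); print("timer foot",quad(13,33,160))
print("mat near edges at timer",quad(60,0,3))
save("w12",f)
E
```

```text
[593.4507122  -44.89296103 180.50436884] [-1.79989925e+02 -2.00369958e-02  7.83115162e+01]
mat [[214.8, -10.2], [350.5, -10.2], [333.8, 338.3], [231.5, 338.3]]
timer top [[249.5, 230.9], [315.3, 230.9], [311.4, 369.5], [253.4, 369.5]]
timer foot [[259.6, 193.6], [305.4, 193.6], [303.5, 297.1], [261.6, 297.1]]
mat near edges at timer [[224.3, 188.6], [340.9, 188.6], [340.9, 188.6], [224.3, 188.6]]
```

View pics/w12.png

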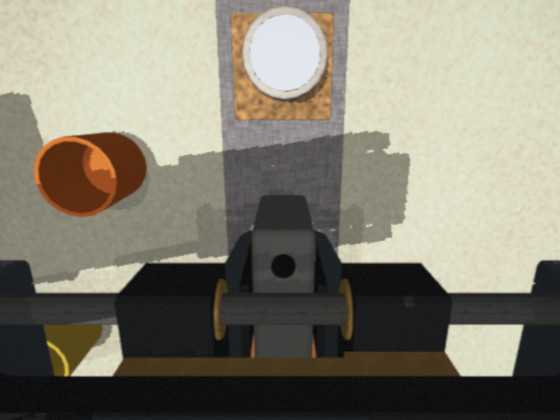

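The timer is held upright, aligned with the mat: foot edge at y≈196, x 261–304; mat edges at x 217/350 in the top row. Square coaster corners are at (232,13), (334,13), (237,120) and (331,120). Computing the offset.

```bash
python3 - <<'E'
from h import *
d=np.load("pics/w12.npz");f,K,R,t=[d[k] for k in("f","K","R","t")]
x,y=593.85,-45.65;a=np.radians(-11.7);A=np.array([[np.cos(a),-np.sin(a)],[np.sin(a),np.cos(a)]])
def loc(u,v,z): return np.round(A.T@(ray(K,R,t,u,v,z)[:2]-[x,y]),1)
hsv=cv2.cvtColor(f,cv2.COLOR_RGB2HSV);h,s=hsv[...,0].astype(int),hsv[...,1].astype(int)
m=((s>110)*255).astype(np.uint8); m[:,:215]=0;m[:,350:]=0;m[140:]=0
c=max(cv2.findContours(cv2.morphologyEx(m,8>>1 and cv2.MORPH_CLOSE,np.ones((3,3))),0,2)[0],key=cv2.contourArea)
w=np.array([loc(*p,8) for p in c.reshape(-1,2)],np.float32); print("coaster local (want 0,115)",cv2.minAreaRect(w),w.min(0),w.max(0))
v=f.astype(int).sum(2)
for r in(3,60,115): 
    e=np.abs(np.diff(s[r].astype(int)-0)); 
    row=(v[r]<430); xs=np.where(row[200:365])[0]+200; print("mat row",r,xs.min(),xs.max(),loc(xs.min()-.5,r,3),loc(xs.max()+.5,r,3))
print("foot col",v[188:204,282]);print("foot row 200",v[200,254:268],v[200,298:312])
print("foot local (want y 33)",loc(282.5,195,160),loc(282.5,196,160))
E
```

```text
coaster local (want 0,115) ((-0.4459495544433594, 115.31428527832031), (90.26924133300781, 90.17120361328125), 0.22380712628364563) [-45.6  70.4] [ 44.8 160.5]
mat row 3 220 345 [-56.4 169.6] [ 56.1 169.6]
mat row 60 230 345 [-49.4 122.5] [ 58.5 122.5]
mat row 115 227 340 [-54.5  73.1] [56.1 73.1]
foot col [238 234 223 220 223 231 214 158 133 132 134 134 132 128 131 128]
foot row 200 [259 261 262 252 245 217 170 136 131 132 133 139 136 139] [133 127 131 132 128 131 129 144 198 248 275 275 268 261]
foot local (want y 33) [-0.  32.2] [-0.  31.6]
```

Emit:
send_rows([
  {"tx":0.001,"ty":0,"tz":0.06,"rx":0,"ry":0,"rz":0,"gripper":1},
  {"tx":0,"ty":0,"tz":0.09,"rx":0,"ry":0,"rz":0,"gripper":1},
  {"tx":0,"ty":0,"tz":0.08,"rx":0,"ry":0,"rz":0,"gripper":1},
  {"tx":0,"ty":0,"tz":0.05,"rx":0,"ry":0,"rz":0,"gripper":1},
  {"tx":0,"ty":0,"tz":0.022,"rx":0,"ry":0,"rz":0,"gripper":1},
  {"tx":0,"ty":0,"tz":0.0114,"rx":0,"ry":0,"rz":0,"gripper":1},
  {"tx":0,"ty":0,"tz":0,"rx":0,"ry":0,"rz":0,"gripper":1},
  {"tx":0,"ty":0,"tz":0,"rx":0,"ry":0,"rz":0,"gripper":1},
  {"tx":0,"ty":0,"tz":0,"rx":0,"ry":0,"rz":0,"gripper":0.3},
  {"tx":0,"ty":0,"tz":0,"rx":0,"ry":0,"rz":0,"gripper":-0.2},
  {"tx":0,"ty":0,"tz":0,"rx":0,"ry":0,"rz":0,"gripper":-0.6},
  {"tx":0,"ty":0,"tz":0,"rx":0,"ry":0,"rz":0,"gripper":-0.6},
])

```text
time_s: 29.3
ee_pos: [594.0, -45.2, 23.5]
ee_rot: [180.0, 0.0, 78.3]
force: [0.2, -1.2, -0.2]
gripper_width: 59.0
gripper_force: 0.0
```

Emit:
send_rows([
  {"tx":0,"ty":0,"tz":-0.04,"rx":0,"ry":0,"rz":0,"gripper":-0.6},
  {"tx":0,"ty":0,"tz":-0.08,"rx":0,"ry":0,"rz":0,"gripper":-0.6},
  {"tx":0,"ty":0,"tz":-0.1,"rx":0,"ry":0,"rz":0,"gripper":-0.6},
  {"tx":0,"ty":0,"tz":-0.1,"rx":0,"ry":0,"rz":0,"gripper":-0.6},
  {"tx":0,"ty":0,"tz":-0.1,"rx":0,"ry":0,"rz":0,"gripper":-0.6},
  {"tx":0,"ty":-0.1,"tz":-0.04,"rx":0,"ry":0,"rz":0,"gripper":-0.6},
  {"tx":0,"ty":-0.1,"tz":0,"rx":0,"ry":0,"rz":0,"gripper":-0.6},
  {"tx":0,"ty":-0.1,"tz":0,"rx":0,"ry":0,"rz":0,"gripper":-0.6},
  {"tx":0,"ty":-0.1,"tz":0,"rx":0,"ry":0,"rz":0,"gripper":-0.6},
  {"tx":0,"ty":0,"tz":0,"rx":0,"ry":0,"rz":0,"gripper":-0.6},
  {"tx":0,"ty":0,"tz":0,"rx":0,"ry":0,"rz":0,"gripper":-0.6},
])

```text
time_s: 30.68
ee_pos: [398.8, -4.6, 253.9]
ee_rot: [179.9, -0.0, 78.3]
force: [-0.6, 0.3, -0.8]
gripper_width: 72.9
gripper_force: 0.0
```

```bash
python3 - <<'E'
from h import *
f,K,R,t=grab("top"); save("t2",cv2.resize(f[125:265,190:390],None,fx=4,fy=4,interpolation=cv2.INTER_CUBIC))
o=np.array([-4,0.]) # top-view bias
for n,c,r,z in(("cup cover",(570.6,-158.5),40,86),("tin top",(617.1,67.2),30,93),("round",(570.6,-158.5),46,8)):
    p=circ(K,R,t,np.array(c)+o,r,z);print(n,np.round((p.min(0)-[190,125])*4),np.round((p.max(0)-[190,125])*4))
p=proj(K,R,t,[589.85,-45.65,65]);print("timer top",np.round((p-[190,125])*4))
E
```

```text
cup cover [508. 145.] [645. 280.]
tin top [136.  77.] [240. 178.]
round [483. 168.] [628. 311.]
timer top [381. 180.]
```

View pics/t2.png

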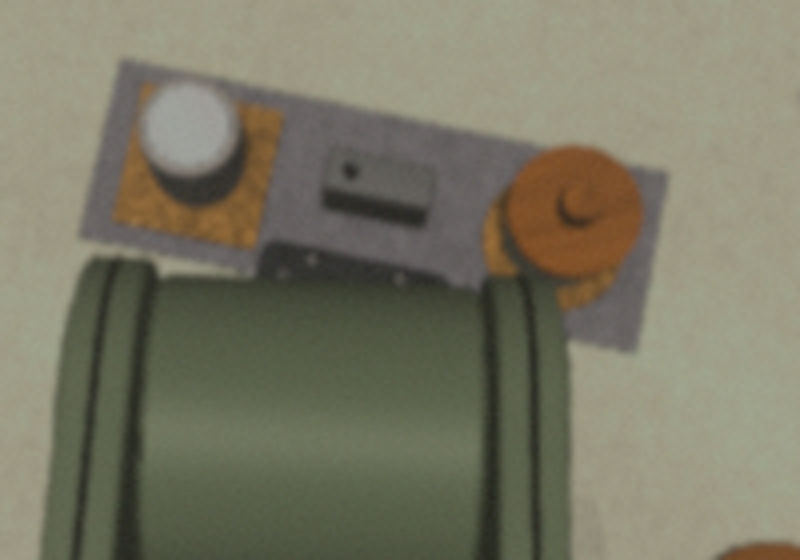

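Final view: the cover disc spans (507–644, 144–277), the tin top (140–241, 78–178), and the timer top is centred near (380,177). All are within about 1–2 mm of prediction, upright, with the arm clear.

```bash
python3 -c "
from workcell import env
print(env.job_done())"
```

```text
the job is handed in; nothing more can be done
None
```

The tasting place is laid out on the mat and handed in at about 31 s: cup with its cover, tin and timer all stand upright within about 2 mm of their places by my camera measurements; the hand-in gave no verdict.

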